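# Tare the kitchen scale with the measuring scoop

### The job

Get the dial scale ready for weighing with the measuring scoop: first lift the egg cup off the scale's pan and stand it upright on the round cork coaster, then take the measuring scoop (the one with the cup, not the flat turner) off its hook and stand it upright in the middle of the pan. Last, with the scoop standing there on its own, turn the dial's knurled bezel until its zero triangle stands right at the tip of the pointer. Leave everything else where it is.

Things in the scene. Friction and masses are not known exactly. Their poses are not given: they have to be found in the camera images.
- dial_centre (a point): White dial scale, fixed: 225 x 150 mm, 84 mm high, steel pan on its rear half; its front half is a face sloping 30 deg down to the scale's front (local -x). This point: centre of the dial on that face, 52 mm above the shelf. Axes of the scale: x from the dial to the pan, z up; the face's outward normal is (-0.5, 0, 0.866).
- bezel_zero (a point): Zero triangle (black, pointing inwards) on the knurled aluminium bezel: a drum 64 mm in diameter, 20 mm proud of the sloping face round dial_centre, gripped across its diameter with the tool square to the face. Point 26 mm from the drum's axis, at its top. x: radially outwards; z: outward normal of the face.
- pointer_tip (a point): Tip of the dark steel pointer inside the bezel, 24 mm from the drum's axis; it cannot be touched. x: from the axis to the tip; z: outward normal of the face. The pointer turns clockwise with the load on the pan (about 1.3 rad per 100 g).
- scale_bezel (a joint): Angle of the bezel, rad, growing clockwise as seen facing the dial; 0 with the zero triangle at the top of the dial (towards the pan); turns stiffly from -0.95 to 2.3 and stays where it is left.
- scale_pointer (a joint): Angle of the pointer, rad, same sense and origin as scale_bezel: 0 = pointing at the top with an empty pan. The dial reads zero when both joints are equal.
- pan_top (a point): Centre of the top of the flat round steel pan, 116 mm in diameter, 5 mm thick, 105 mm above the shelf when empty; it is sprung and sinks up to 14 mm under load (about 6.5 mm per 100 g). Axes of the scale. It lies 117 mm behind (+x of) dial_centre. Behind the scale, at x = 0.81 to 0.84 m, stands a fixed white bottle warmer, 136 mm in diameter, 120 mm tall.
- egg_cup: White ceramic egg cup, loose, 66 mm tall; foot 42 mm in diameter, bowl 48 mm in diameter from 34 mm up to the rim; 60 to 100 g. At the start it stands on the pan. Origin: centre of its underside; z up.
- coaster: Round cork coaster, fixed, 90 mm in diameter, 6 mm thick, left or right of the scale. Origin: centre of its underside.
- hook_rail: Chrome hook rail, fixed, left or right of the scale: bar along local y, 170 mm above the shelf, on posts at y = +-100 mm; two hooks of 6 mm wire at y = +-50 mm reach out to local -x, dip 4 mm at x = -30 mm and rise to tips at x = -54 mm, top 178 mm up. Origin: on the shelf below the bar's middle.
- scoop: Steel measuring scoop, loose, 60 to 110 g, hanging from one hook: flat-bottomed cup 50 mm in diameter, 36 mm tall; its swan-neck handle leaves the rim at local +x and stands upright over the cup's centre, top 150 mm above the underside. Origin: centre of the cup's underside, 25 mm above the shelf as it hangs; z along the handle.
- scoop_grip (a point): Where to grip the scoop from above: on its axis, 135 mm above its underside, in the flat eye that ends the handle (106 to 150 mm up, 20 mm wide along local y, 4 mm thick along x, opening 12 mm wide from 110 to 144 mm). The hook passes through along x: lift it 17 mm (it is free of the tip from 9 mm and catches below at 28 mm), then draw off 60 mm to local -x.
- turner: Flat slotted steel turner, loose, 150 mm long, blade 52 mm wide, hanging from the other hook, same eye. Leave it. Origin: lowest point of the blade; z along the handle.
- bottle_tall: Closed polypropylene bottle, 170 mm tall, 64 mm in diameter; bystander. Origin: centre of underside.
- bottle_mid: Closed polypropylene bottle, 135 mm tall, 64 mm in diameter; bystander. Origin: centre of underside.
- bottle_small: Closed polypropylene bottle, 100 mm tall, 58 mm in diameter; bystander in front of the scale, to the left. Origin: centre of underside.
- brush_holder: Green bottle brush holder with its brush, 211 mm tall, foot 88 mm in diameter; bystander. Origin: centre of underside.
- jar: White lidded jar, 75 mm tall, 68 mm in diameter; bystander in front of the scale, to the right. Origin: centre of underside.
There are look-alikes about, which are no part of the job. Of the things shaped like the coaster, the cork one is meant.

How it is judged:
By the outcome, as a careful person would: the job done as asked, in the order asked, and still so for the second after the job is handed in, with the robot touching nothing.
It also fails if it takes over 72 s, if anything falls off the work surface, if the arm or the gripper's body presses on something with over 40 N, if the wrist force passes 120 N, or if a joint passes its speed limit or range.

### The arm

A 7-joint arm with a two-finger parallel gripper is mounted at the origin on the work surface. World frame = base frame: x ahead of the robot, y to its left, z up, the work surface at z = 0. Lengths are in m, angles in rad, forces in N, time in s.
With the tool pointing down it reaches from about 0.425 to 0.925 m from the base axis. Payload 6.8 kg.
Tool frame: the origin (TCP) lies at the very end of the fingers, on their centre line; the grasp point (between the pads) lies 19 mm behind it (grip_point_offset is the distance from the TCP to the grasp point, in m); z points along the fingers, y is the line along which they close (so a half turn about z gives the same grasp; the last joint's range is limited). The gripper opens to 85 mm and grips with 20 to 120 N. Pads are 22 mm wide; open, the fingers measure 114 mm over their backs; the gripper's body (76 mm by 85 mm) begins 54 mm behind the grasp point. The pads swing forward as they close: fully open they stand 13 mm farther back than shut.
Start: joints at [1.032, 0.477, 0.022, 1.555, -0.011, 1.109, -0.083], TCP at [0.282, -0.613, 0.231] pointing down, gripper open.
Joint ranges: [-2.96, 2.96], [-0.34, 2.1], [-1.41, 1.46], [0.24, 2.44], [-1.37, 4.51], [0.17, 1.92], [-2.96, 2.96]. Speed limits (rad/s): [2.39, 2.39, 3.14, 3.14, 3.14, 3.14, 3.14].

### API

Orientations are given as a unit quaternion [w, x, y, z].
In Python, from station import * gives the robot as it stands.
- The arm moves only by the tool carry_out, never from a script. Its argument "rows" is text: rows parted by semicolons, each of 4 numbers parted by spaces: the shift along the world's x, y, z in mm, then the turn about the world's z in degrees. In form: dx dy dz yaw; .... A call has 1 to 10 rows; each row shifts and turns the commanded pose from where the row before left it; what a row does not reach is not made up. A row lasts 1/8 s, in which the tool goes at most 62.5 mm and 10.7 degrees, less where a joint would pass 70% of its speed; a pose out of reach is approached as far as the arm can. A call is refused whole if a number of a shift passes 62.5 or a number of a turn 10.7, either way. A call with a gripper value outside its range is refused whole. "claw" is the finger opening in mm, from 0 to 85.4, set as the call begins (left out, the last holds). The fingers move at their own pace and stop on an object; "force" is the grip in N (left out, the last holds). Time passes only in rows, so rows that do not move let the fingers close. It gives the time, the measured TCP pose, the force, the opening and the grip force at its end, in the units of the state.
- get_obs(): the state, without advancing time (a new reading comes with each control period).
- read_camera(name): name is "scene" or "top"; returns a dict with "img" (384x512x3 uint8, blue, green, red), "fov_y" (degrees; the focal length in pixels is half the picture's height over the tangent of half this angle, whatever the lens; pixels are square), "cx", "cy" (the principal point, pixels), "world_to_cam" (4x4, takes a point from world to camera coordinates). Camera axes: x right, y up, looking along -z (the intrinsics and any distortion apply to the point x, -y, -z); pixel columns grow to the right and rows downward; lengths in m; the calibration is good to about 2 mm. A picture is of the moment at which its call begins. There is no depth.
- hand_in(): hands the job in; it is judged then, once.
Trained networks look in the newest picture that a camera, given by its name, has taken for a name from the list of things; names that differ only in an ending like _2 or _b are one class to them, and where a whole thing is asked for, a point or a joint stands for the part that bears it (a point fixed in the world has none). Each returns a list of dicts, best first, with "confidence" (0 to 1); they miss things now and then, are a little off and sometimes report something else, mostly with a low value. They report only what shows in the picture. A call takes as long as a camera call. They do not tell look-alikes from the thing itself.
- recognise(camera, thing): "centre" ([column, row] in pixels, amid what is visible of it).
- outline_of(camera, thing): "pixels" (384x512 bool, what is visible of it) and "centre" ([column, row] in pixels, amid what is visible of it).
- place_of(camera, thing): "centre" ([column, row] in pixels: a listed point, or the origin of a listed thing).
The state is a dict: "t": time; "q": joint angles; "joint_vel": joint speeds; "joint_torque": joint torques, N m; "eef_pos": TCP position; "tool_rot": TCP orientation; "contact_force": force on the tool from outside, world axes, zero at the start; "torque": the same for the moment, N m; "gripper_width": opening from 0.0 (shut) to 1.0 (fully open); "grasp_force": force on a finger pad.
Only numpy, scipy, OpenCV 4.12 (cv2) and the standard library are available. Lean on these libraries where they do the work, as an engineer would, in place of code of your own. Each camera call takes 0.05 s, during which the arm holds its last target. There are 200 camera calls.

## Working session

There is one attempt and no reset: what is moved stays moved. The work goes in short steps, Python scripts to look and compute and a tool call to move; the robot and the scene stay as the last step left them, time stands still between calls to the robot, and variables do not carry over. Pictures are saved under pics/ and viewed, at most 10 in all, crops included, and the job is handed in when it is done.

Besides the shell and the picture viewer there is one more tool, called after "Emit:" in YAML: its name, and indented under it one key for each argument. carry_out: Moves the arm, as the interface text tells. Its arguments: {"type":"object","properties":{"rows":{"type":"string"},"claw":{"type":"number"},"force":{"type":"number"}},"required":["rows"]}

```bash
ls; mkdir -p pics
cat > h.py <<'E'
from station import *
import numpy as np, cv2
def shot(n,fn=None):
    c=read_camera(n)
    if fn: cv2.imwrite('pics/'+fn,c['img'])
    return c
def K(c):
    h=c['img'].shape[0]; f=h/2/np.tan(np.radians(c['fov_y'])/2); return f
def ray(c,p):
    f=K(c); d=np.array([(p[0]-c['cx'])/f,-(p[1]-c['cy'])/f,-1]); M=np.array(c['world_to_cam']); R=M[:3,:3]
    return -R.T@M[:3,3], R.T@d
def atz(c,p,z):
    o,d=ray(c,p); return o+d*(z-o[2])/d[2]
def proj(c,X):
    M=np.array(c['world_to_cam']); v=M[:3,:3]@np.array(X)+M[:3,3]; f=K(c)
    return np.array([c['cx']+f*v[0]/-v[2], c['cy']-f*v[1]/-v[2]])
def tri(c1,p1,c2,p2):
    o1,d1=ray(c1,p1);o2,d2=ray(c2,p2); A=np.c_[d1,-d2]; s=np.linalg.lstsq(A,o2-o1,rcond=None)[0]
    a=o1+s[0]*d1;b=o2+s[1]*d2; return (a+b)/2,np.linalg.norm(a-b)
E
python3 - <<'E'
from h import *
cs={n:shot(n,n+'0.png') for n in('scene','top')}
for n,c in cs.items(): print(n,{k:v for k,v in c.items() if k not in('img','world_to_cam')}, ray(c,(c['cx'],c['cy'])))
for t in ['dial_centre','bezel_zero','pointer_tip','pan_top','egg_cup','coaster','hook_rail','scoop','scoop_grip','turner','bottle_small','jar','bottle_tall','bottle_mid','brush_holder']:
    r={n:place_of(n,t) for n in cs}
    for n in cs: print(t,n,[(np.round(x['centre']).tolist(),round(x['confidence'],2)) for x in r[n][:3]])
    if r['scene'] and r['top']: 
        X,e=tri(cs['scene'],r['scene'][0]['centre'],cs['top'],r['top'][0]['centre']); print('   ',X.round(3),round(e,4))
E
```

```text
pics
scene {'fov_y': 42.16851180091262, 'cx': 253.31499755408586, 'cy': 193.7088082127993} (array([1.53944023, 0.27750854, 1.20509293]), array([-0.65523902, -0.20703021, -0.72649867]))
top {'fov_y': 42.25859799851658, 'cx': 250.16028321754357, 'cy': 187.89729816038982} (array([0.4552662 , 0.00240481, 1.53933488]), array([ 0.07696363, -0.01048245, -0.9969788 ]))
dial_centre scene [([269.0, 208.0], 0.85)]
dial_centre top [([240.0, 197.0], 0.71)]
    [0.544 0.015 0.054] 0.0037
bezel_zero scene [([269.0, 198.0], 0.65)]
bezel_zero top [([198.0, 259.0], 0.63), ([241.0, 197.0], 0.57)]
    [ 0.39   0.068 -0.027] 0.1853
pointer_tip scene []
pointer_tip top []
pan_top scene [([268.0, 220.0], 0.56)]
pan_top top [([231.0, 158.0], 0.74)]
    [0.652 0.04  0.127] 0.0019
egg_cup scene [([274.0, 221.0], 0.94)]
egg_cup top [([228.0, 165.0], 0.7)]
    [0.634 0.052 0.105] 0.0019
coaster scene [([207.0, 199.0], 0.78), ([170.0, 181.0], 0.75), ([181.0, 158.0], 0.66)]
coaster top [([305.0, 201.0], 0.95), ([365.0, 257.0], 0.87), ([355.0, 213.0], 0.72)]
    [ 0.531 -0.189  0.017] 0.0181
hook_rail scene [([357
[... 469 characters left out ...]
29] 0.0005
bottle_small scene [([318.0, 188.0], 0.82)]
bottle_small top [([200.0, 263.0], 0.76), ([228.0, 163.0], 0.32)]
    [ 0.347  0.139 -0.017] 0.013
jar scene [([233.0, 171.0], 0.79)]
jar top [([297.0, 257.0], 0.66)]
    [ 0.36  -0.162 -0.007] 0.0147
bottle_tall scene [([310.0, 283.0], 0.94)]
bottle_tall top [([185.0, 135.0], 0.89), ([240.0, 200.0], 0.68), ([120.0, 228.0], 0.55)]
    [0.743 0.189 0.004] 0.004
bottle_mid scene [([187.0, 249.0], 0.61)]
bottle_mid top [([309.0, 133.0], 0.83), ([241.0, 198.0], 0.23), ([368.0, 152.0], 0.2)]
    [ 0.739 -0.193  0.013] 0.0137
brush_holder scene [([132.0, 223.0], 0.65)]
brush_holder top [([369.0, 151.0], 0.56)]
    [ 0.684 -0.391  0.001] 0.0082
```

```bash
python3 -c "
import cv2,numpy as np
a=cv2.imread('pics/scene0.png');cv2.imwrite('pics/s0.png',cv2.resize(a,(800,600)))
a=cv2.imread('pics/top0.png');cv2.imwrite('pics/t0.png',cv2.resize(a,(800,600)))"
```

```text
(no output)
```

View pics/s0.png

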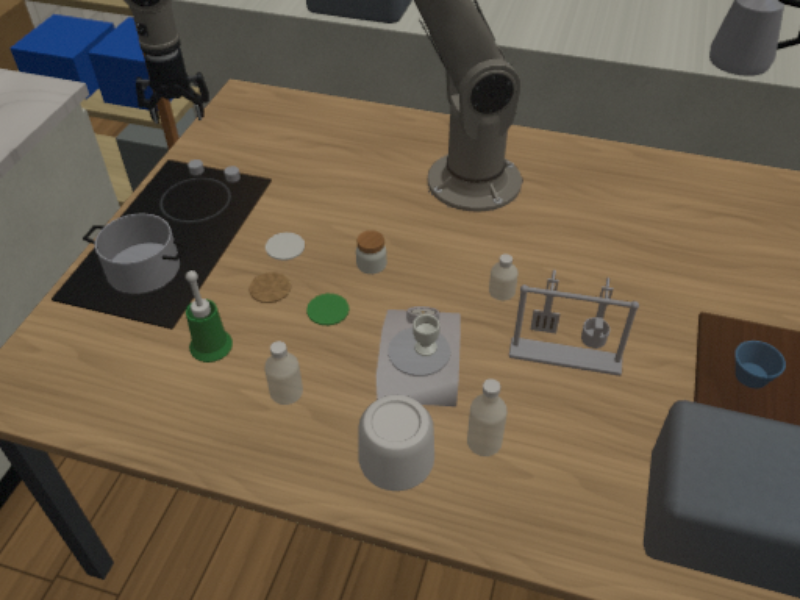

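View pics/t0.png

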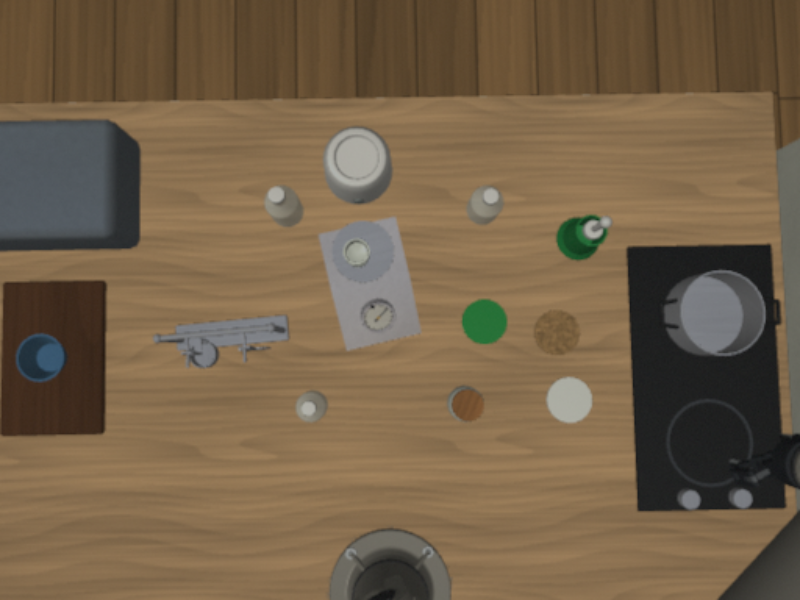

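Run:
```python
from h import *
a=cv2.imread('pics/top0.png');cv2.imwrite('pics/t1.png',cv2.resize(a[130:240,85:285],None,fx=4,fy=4,interpolation=cv2.INTER_CUBIC))
a=cv2.imread('pics/scene0.png')
u=cv2.resize(a[165:265,235:415],None,fx=4.4,fy=4.4,interpolation=cv2.INTER_CUBIC)
cv2.imwrite('pics/s1.png',u)
cs={n:shot(n) for n in('scene','top')}
for t in ['coaster','egg_cup','scoop','scoop_grip','hook_rail','pan_top','dial_centre','bezel_zero','pointer_tip']:
    print(t)
    for n in cs:
      r=outline_of(n,t)[:4]
      for x in r:
        m=x['pixels'].astype(np.uint8); ys,xs=np.nonzero(m)
        if len(xs)<5: continue
        print(n,np.round(x['centre'],1),round(x['confidence'],2),m.sum(),'box',xs.min(),xs.max(),ys.min(),ys.max(),'bgr',cs[n]['img'][m>0].mean(0).round(), 'atz.006',atz(cs[n],x['centre'],.006).round(3) if t=='coaster' else '')
```

```text
coaster
scene [209.8 197.4] 0.92 436 box 197 223 187 207 bgr [ 55. 106.  58.] atz.006 [ 0.515 -0.197  0.006]
scene [180.1 157.3] 0.65 335 box 170 194 149 165 bgr [146. 155. 157.] atz.006 [ 0.361 -0.367  0.006]
scene [170.5 181.1] 0.59 361 box 161 185 174 192 bgr [ 63.  95. 120.] atz.006 [ 0.482 -0.352  0.006]
scene [265.5 227.5] 0.51 680 box 249 287 210 240 bgr [129. 128. 129.] atz.006 [0.586 0.015 0.006]
top [364.5 255.4] 0.88 661 box 350 377 241 270 bgr [160. 170. 170.] atz.006 [ 0.36  -0.361  0.006]
top [310.7 206.4] 0.56 667 box 296 324 191 219 bgr [ 57. 112.  45.] atz.006 [ 0.513 -0.2    0.006]
egg_cup
scene [273.2 211.2] 0.71 373 box 264 281 201 227 bgr [111. 120. 120.] atz.006 
top [227.9 161.9] 0.76 246 box 220 236 152 170 bgr [141. 150. 147.] atz.006 
scoop
scene [380.1 211.4] 0.88 363 box 371 391 184 222 bgr [79. 83. 89.] atz.006 
top [131.4 225.1] 0.68 243 box 122 139 217 233 bgr [114. 110. 109.] atz.006 
scoop_grip
scene [381.  211.4] 0.69 382 box 372 391 183 222 bgr [78. 83. 89.] atz.006 
top [128.1 226.8] 0.75 269 box 121 139 216 234 bgr [113. 110. 108.] atz.006 
hook_r
[... 204 characters left out ...]
8 288 210 240 bgr [128. 128. 128.] atz.006 
scene [314.5 268.4] 0.45 920 box 299 324 242 291 bgr [100. 113. 121.] atz.006 
top [238.  156.6] 0.7 957 box 212 251 141 179 bgr [135. 130. 128.] atz.006 
dial_centre
scene [269.2 231.9] 0.67 2471 box 241 293 196 258 bgr [128. 130. 133.] atz.006 
top [238.2 181.7] 0.72 3667 box 205 269 139 223 bgr [136. 136. 138.] atz.006 
top [242.1 200. ] 0.34 355 box 231 252 191 211 bgr [120. 127. 129.] atz.006 
bezel_zero
scene [261.1 196.9] 0.59 90 box 260 279 197 205 bgr [105. 110. 115.] atz.006 
top [244.5 202.6] 0.95 386 box 231 252 191 212 bgr [120. 126. 129.] atz.006 
top [228.1 160.8] 0.72 250 box 220 236 152 170 bgr [140. 150. 146.] atz.006 
pointer_tip
```

View pics/t1.png

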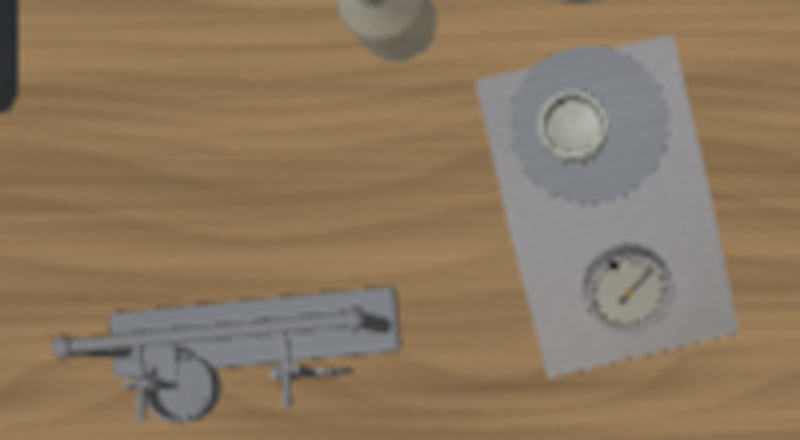

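View pics/s1.png

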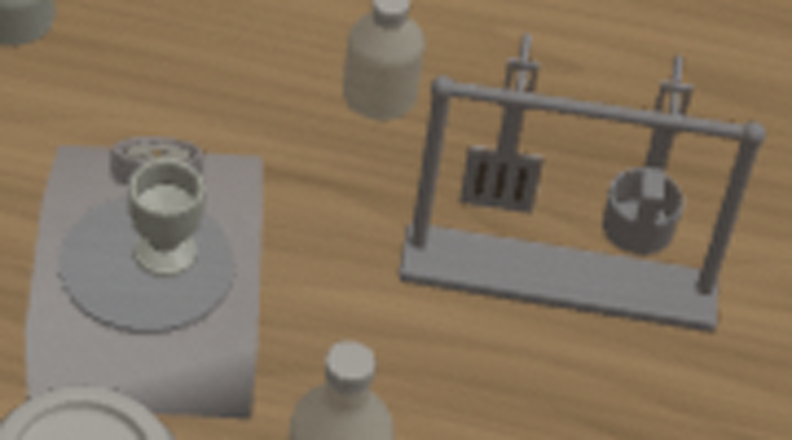

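Run:
```python
from h import *
cs={n:shot(n) for n in('scene','top')}
T=lambda x,y:(85+x/4,130+y/4); S=lambda x,y:(235+x/4.4,165+y/4.4)
t,s=cs['top'],cs['scene']
def p(n,*a): print(n,*[np.round(v,3) for v in a])
p('pan',atz(t,T(590,123),.1),atz(s,S(147,260),.1))
p('egg rim',atz(t,T(573,125),.166),atz(s,S(167,187),.166))
p('egg foot scene',atz(s,S(166,250),.105))
p('dial top',atz(t,T(627,287),.069),atz(s,S(157,152),.069))
p('scale rear corners z.084',atz(t,T(478,80),.08),atz(t,T(673,37),.08)); p('front corners',atz(t,T(549,377),.02),atz(t,T(737,330),.02))
p('bar ends',atz(t,T(62,346),.17),atz(t,T(378,318),.17),atz(s,S(441,87),.17),atz(s,S(755,130),.17))
p('scoop cup rim',atz(t,T(183,384),.061),atz(s,S(645,197),.061))
p('scoop eye',atz(s,S(674,97),.16),'turner eye',atz(s,S(521,75),.16))
p('hook tips',atz(s,S(526,40),.177),atz(s,S(678,62),.177))
for n,c in cs.items():
    im=c['img'].astype(int)
    # cork: brownish, low saturation diff region near seed
    y0,x0=(184,173) if n=='scene' else (212,356)
    hsv=cv2.cvtColor(c['img'],cv2.COLOR_BGR2HSV); print(n,hsv[y0-1:y0+2,x0-1:x0+2].reshape(-1,3).mean(0),hsv[y0-20,x0],hsv[y0+20,x0])
    o=np.array([[proj(c,[x,y,.006]) for y in np.arange(-.42,-.28,.002)] for x in np.arange(.42,.56,.002)]).astype(np.float32)
    q=cv2.remap(c['img'],o[...,0],o[...,1],cv2.INTER_LINEAR); cv2.imwrite(f'pics/cork_{n}.png',cv2.resize(q,None,fx=5,fy=5))
a=cv2.imread('pics/cork_scene.png');b=cv2.imread('pics/cork_top.png');cv2.imwrite('pics/cork.png',np.hstack([a,b]))
o=get_obs(); print(o['eef_pos'],o['tool_rot'],o['t'],o['gripper_width'])
```

```text
pan [0.647 0.037 0.1  ] [0.646 0.04  0.1  ]
egg rim [0.637 0.048 0.166] [0.637 0.05  0.166]
egg foot scene [0.638 0.05  0.105]
dial top [0.528 0.013 0.069] [0.523 0.013 0.069]
scale rear corners z.084 [0.683 0.12  0.08 ] [ 0.713 -0.025  0.08 ]
front corners [0.463 0.074 0.02 ] [ 0.496 -0.071  0.02 ]
bar ends [0.49 0.4  0.17] [0.505 0.184 0.17 ] [0.504 0.2   0.17 ] [0.485 0.402 0.17 ]
scoop cup rim [0.463 0.342 0.061] [0.46  0.348 0.061]Traceback (most recent call last):
  File "<stdin>", line 13, in <module>
  File "<stdin>", line 5, in p
    return _wrapfunc(a, 'round', decimals=decimals, out=out)
    return _wrapit(obj, method, *args, **kwds)
    result = getattr(arr, method)(*args, **kwds)
numpy._core._exceptions._UFuncNoLoopError: ufunc 'multiply' did not contain a loop with signature matching types (dtype('<U10'), dtype('float64')) -> None
```

Run:
```python
from h import *
cs={n:shot(n) for n in('scene','top')}
S=lambda x,y:(235+x/4.4,165+y/4.4)
s=cs['scene']
def p(n,*a): print(n,*[np.round(v,3) for v in a])
p('scoop eye',atz(s,S(674,97),.16));p('turner eye',atz(s,S(521,75),.16))
p('hook tips',atz(s,S(526,40),.177),atz(s,S(678,62),.177))
for n,c in cs.items():
    o=np.array([[proj(c,[x,y,.006]) for y in np.arange(-.26,-.42,-.002)] for x in np.arange(.56,.42,-.002)]).astype(np.float32)
    q=cv2.remap(c['img'],o[...,0],o[...,1],cv2.INTER_LINEAR); cv2.imwrite(f'pics/cork_{n}.png',cv2.resize(q,None,fx=5,fy=5))
a=cv2.imread('pics/cork_scene.png');b=cv2.imread('pics/cork_top.png');cv2.imwrite('pics/cork.png',np.hstack([a,b]))
o=get_obs(); print(o['eef_pos'],o['tool_rot'],o['t'],o['gripper_width'])
```

```text
scoop eye [0.459 0.349 0.16 ]
turner eye [0.468 0.249 0.16 ]
hook tips [0.451 0.247 0.177] [0.443 0.347 0.177]
[ 0.28190437 -0.61334885  0.2313114 ] [2.23449117e-05 9.76892856e-01 2.13729611e-01 1.74665374e-05] 2.8 0.9993553937045284
```

View pics/cork.png

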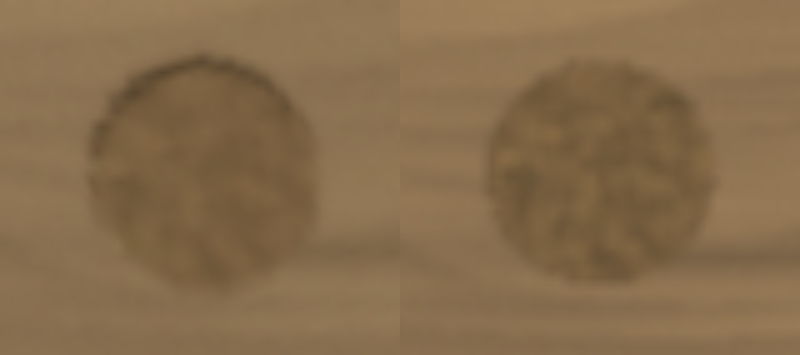

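Emit:
carry_out:
  rows: "22 41 2 -1.27;22 41 2 -1.27;22 41 2 -1.27;22 41 2 -1.27;22 41 2 -1.27;22 41 2 -1.27;22 41 2 -1.27;22 41 2 -1.27;22 41 2 -1.27;22 41 2 -1.27"
  claw: 85
  force: 40

```text
t: 4.05
eef_pos: [0.5025, -0.2021, 0.2516]
tool_rot: [0.0, 0.995, 0.104, 0.0]
contact_force: [1.2, -0.3, -0.1]
gripper_width: 0.997
grasp_force: 0.0
```

Emit:
carry_out:
  rows: "22 42 0 0;22 42 0 0;22 42 0 0;22 42 0 0;22 42 0 0;22 42 0 0;0 0 0 0"

```text
t: 4.92
eef_pos: [0.6346, 0.0541, 0.2511]
tool_rot: [-0.001, 0.994, 0.108, 0.0]
contact_force: [-1.2, 0.3, -0.9]
gripper_width: 1.001
grasp_force: 0.0
```

Emit:
carry_out:
  rows: "2 -5 -20 0;0 0 -35 0;0 0 -35 0;0 0 -25 0;0 0 -8 0;0 0 0 0"

```text
t: 5.68
eef_pos: [0.6355, 0.0422, 0.1278]
tool_rot: [0.0, 0.995, 0.104, -0.001]
contact_force: [-0.1, 0.2, -0.4]
gripper_width: 1.001
grasp_force: 0.0
```

Emit:
carry_out:
  rows: "0 0 0 0;0 0 0 0;0 0 0 0;0 0 0 0;0 0 0 0;0 0 0 0"
  claw: 40
  force: 30

```text
t: 6.42
eef_pos: [0.636, 0.0437, 0.1283]
tool_rot: [0.0, 0.995, 0.104, 0.0]
contact_force: [1.0, 0.1, 0.4]
gripper_width: 0.551
grasp_force: 33.9
```

Emit:
carry_out:
  rows: "0 0 15 0;0 0 35 0;0 0 40 0;0 -20 20 0;-15 -40 0 0;-18 -48 0 0;-18 -48 0 0;-18 -48 0 0;-18 -48 0 0;-18 -48 0 0"

```text
t: 7.68
eef_pos: [0.53, -0.2578, 0.2393]
tool_rot: [0.0, 0.995, 0.104, 0.0]
contact_force: [0.3, 0.4, -0.4]
gripper_width: 0.55
grasp_force: 33.9
```

Emit:
carry_out:
  rows: "-18 -44 0 0;-15 -30 0 0;-8 -10 0 0;0 0 -20 0;0 0 -20 0;0 0 0 0;0 0 0 0"

```text
t: 8.55
eef_pos: [0.4907, -0.3397, 0.1993]
tool_rot: [0.0, 0.994, 0.105, 0.001]
contact_force: [0.3, -0.2, -0.7]
gripper_width: 0.554
grasp_force: 33.9
```

Emit:
carry_out:
  rows: "0 -1 -40 0;0 0 -45 0;0 0 -40 0;0 0 -25 0;0 0 -8 0;0 0 -2 0;0 0 0 0;0 0 0 0"

```text
t: 9.55
eef_pos: [0.4906, -0.3418, 0.0395]
tool_rot: [0.001, 0.995, 0.104, 0.001]
contact_force: [-0.1, -0.2, -0.8]
gripper_width: 0.553
grasp_force: 34.0
```

Run:
```python
from h import *
c=shot('scene'); u=c['img'][150:210,135:215]; cv2.imwrite('pics/p1.png',cv2.resize(u,None,fx=7,fy=7,interpolation=cv2.INTER_CUBIC))
o=get_obs();print(o['eef_pos'],o['contact_force'])
for n in('scene',):
  for x in place_of(n,'egg_cup')[:3]: print(x, atz(c,x['centre'],.007))
```

```text
[ 0.49046646 -0.34167244  0.03929817] [ 0.10962862  0.15066319 -0.7516205 ]
{'centre': [169.6, 180.0], 'confidence': 0.48} [ 0.47871053 -0.35612815  0.007     ]
```

Emit:
carry_out:
  rows: "0 0 -2 0;0 0 0 0;0 0 -1 0;0 0 0 0;0 0 -1 0;0 0 0 0"

```text
t: 10.4
eef_pos: [0.4904, -0.3417, 0.0375]
tool_rot: [0.0, 0.995, 0.104, 0.0]
contact_force: [-7.9, 4.1, 27.2]
gripper_width: 0.552
grasp_force: 36.8
```

Emit:
carry_out:
  rows: "0 0 2 0;0 0 0 0;0 0 0 0"

```text
t: 10.78
eef_pos: [0.4903, -0.3416, 0.0375]
tool_rot: [0.0, 0.995, 0.104, 0.0]
contact_force: [-3.7, 1.3, 12.4]
gripper_width: 0.554
grasp_force: 35.2
```

Emit:
carry_out:
  rows: "0 0 0 0;0 0 0 0;0 0 0 0;0 0 0 0;0 0 0 0"
  claw: 85

```text
t: 11.4
eef_pos: [0.4899, -0.3413, 0.0362]
tool_rot: [-0.0, 0.995, 0.104, -0.0]
contact_force: [0.7, 0.1, -0.6]
gripper_width: 0.996
grasp_force: 0.0
```

Emit:
carry_out:
  rows: "0 0 20 0;0 0 40 0;0 0 50 0;0 0 60 0;0 0 30 0;0 0 0 0"

```text
t: 12.15
eef_pos: [0.4915, -0.3423, 0.2409]
tool_rot: [0.002, 0.995, 0.104, 0.003]
contact_force: [-0.2, -0.3, -0.3]
gripper_width: 0.991
grasp_force: 0.0
```

Run:
```python
from h import *
a=shot('scene');b=shot('top')
u=cv2.resize(a['img'][150:210,135:215],(400,300),interpolation=cv2.INTER_CUBIC);v=cv2.resize(b['img'][180:240,315:395],(400,300),interpolation=cv2.INTER_CUBIC); cv2.imwrite('pics/p2.png',np.hstack([u,v]))
print(proj(a,[.4905,-.341,.006]),proj(b,[.4905,-.341,.072]))
for n,c in(('scene',a),('top',b)):
  r=place_of(n,'bezel_zero');print(n,[(x['centre'],x['confidence']) for x in r],[(x['centre'],x['confidence']) for x in place_of(n,'pointer_tip')])
  print([(x['centre'],x['confidence']) for x in place_of(n,'egg_cup')])
```

```text
[172.3517609  183.47008513] [361.53811458 212.20924183]
scene [([266.6, 200.9], 0.66)] [([379.3, 215.9], 0.5)]
[([173.9, 183.3], 0.64)]
top [([241.9, 198.6], 0.61)] []
[([356.9, 211.3], 0.4)]
```

View pics/p2.png

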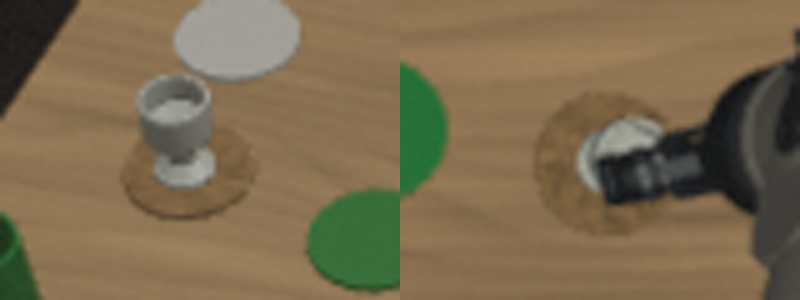

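Emit:
carry_out:
  rows: "0 30 0 -0.7;0 55 0 -0.7;0 55 0 -0.7;0 55 0 -0.7;0 55 0 -0.7;0 55 0 -0.7;0 55 0 -0.7;-4 55 0 -0.7;-4 55 0 -0.7;-4 55 0 -0.7"
  claw: 45

```text
t: 13.8
eef_pos: [0.4775, 0.1852, 0.2361]
tool_rot: [0.0, 0.999, 0.043, -0.0]
contact_force: [1.1, -0.1, 0.7]
gripper_width: 0.525
grasp_force: 0.0
```

Emit:
carry_out:
  rows: "-4 55 0 0;-5 55 0 0;-5 35 0 0;-5 20 0 0;0 0 0 0;0 0 0 0"

```text
t: 14.55
eef_pos: [0.4593, 0.3473, 0.2359]
tool_rot: [0.001, 0.999, 0.043, -0.0]
contact_force: [0.9, 0.1, -0.5]
gripper_width: 0.524
grasp_force: 0.0
```

Run:
```python
from h import *
c=shot('scene'); cv2.imwrite('pics/p3.png',cv2.resize(c['img'][130:240,300:440],None,fx=5.4,fy=5.4,interpolation=cv2.INTER_CUBIC))
o=get_obs();print(o['eef_pos'],o['tool_rot'])
```

```text
[0.45953584 0.34704825 0.23600405] [ 5.75174727e-04  9.99096115e-01  4.25043084e-02 -7.72523442e-05]
```

View pics/p3.png

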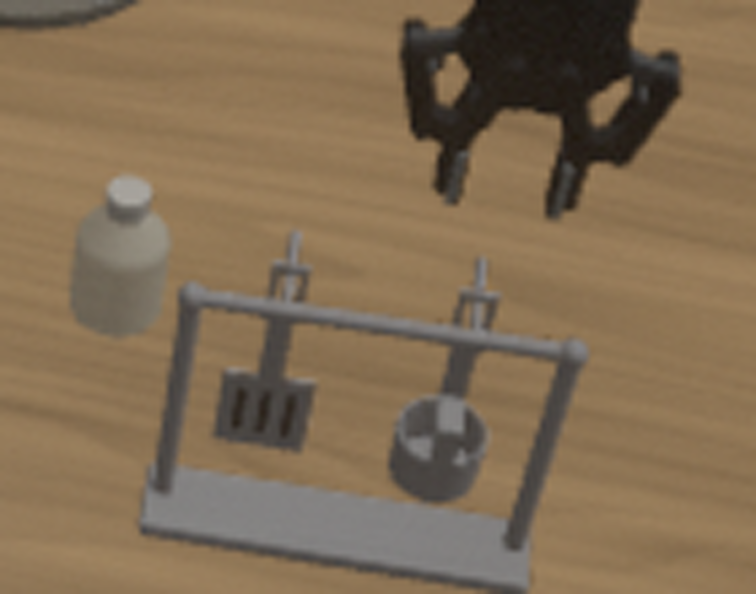

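Emit:
carry_out:
  rows: "0 1 -30 0;0 0 -30 0;0 0 -20 0;0 0 -12 0;0 0 -3 0;0 0 0 0"

```text
t: 15.35
eef_pos: [0.4593, 0.3497, 0.1418]
tool_rot: [-0.0, 0.999, 0.043, 0.0]
contact_force: [0.4, 0.6, 0.1]
gripper_width: 0.523
grasp_force: 0.0
```

Emit:
carry_out:
  rows: "0 0 0 0;0 0 0 0;0 0 0 0;0 0 0 0;0 0 0 0"
  claw: 12
  force: 50

```text
t: 15.98
eef_pos: [0.4593, 0.35, 0.1419]
tool_rot: [-0.0, 0.999, 0.043, 0.001]
contact_force: [-0.1, -0.7, 4.7]
gripper_width: 0.22
grasp_force: 48.9
```

Emit:
carry_out:
  rows: "0 0 6 0;0 0 6 0;0 0 5 0;0 0 0 0"

```text
t: 16.48
eef_pos: [0.459, 0.3498, 0.1588]
tool_rot: [-0.0, 0.999, 0.043, 0.0]
contact_force: [0.8, -0.2, 0.1]
gripper_width: 0.219
grasp_force: 48.8
```

Emit:
carry_out:
  rows: "-8 -0.7 0 0;-12 -1 0 0;-12 -1 0 0;-12 -1 0 0;-12 -1 0 0;-12 -1 0 0;0 0 0 0"

```text
t: 17.35
eef_pos: [0.3899, 0.344, 0.1584]
tool_rot: [0.0, 0.999, 0.044, -0.0]
contact_force: [-0.1, 0.0, -0.2]
gripper_width: 0.221
grasp_force: 48.8
```

Run:
```python
from h import *
c=shot('scene');t=shot('top'); a=cv2.resize(c['img'][130:240,290:430],(400,314));b=cv2.resize(t['img'][175:285,80:220],(400,314)); cv2.imwrite('pics/p4.png',np.hstack([a,b]))
```

```text
(no output)
```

View pics/p4.png

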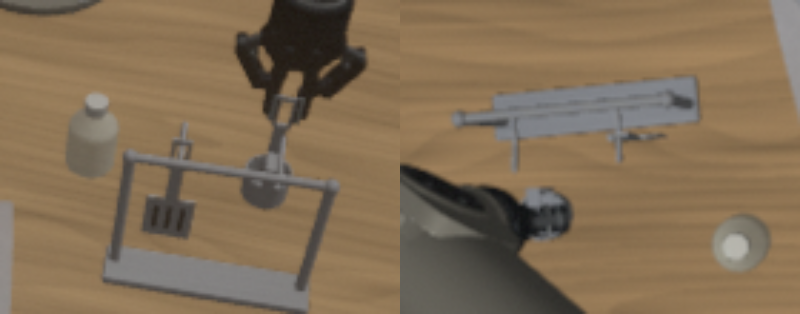

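Emit:
carry_out:
  rows: "0 0 25 0;0 0 50 0;0 0 50 0;0 0 45 0;0 0 20 0;20 -24 0 0;32 -38 0 0;32 -38 0 0;32 -38 0 0;32 -38 0 0"

```text
t: 18.7
eef_pos: [0.5403, 0.1663, 0.3484]
tool_rot: [-0.0, 0.999, 0.043, 0.0]
contact_force: [0.8, 1.0, 0.4]
gripper_width: 0.221
grasp_force: 48.9
```

Emit:
carry_out:
  rows: "32 -38 0 0;32 -38 0 0;25 -30 0 0;15 -18 0 0;5 -5 0 0;0 0 0 0;0 0 0 0;0 0 0 0"

```text
t: 19.7
eef_pos: [0.6474, 0.0403, 0.3486]
tool_rot: [-0.0, 0.999, 0.044, 0.0]
contact_force: [0.1, 0.0, -0.7]
gripper_width: 0.216
grasp_force: 48.9
```

Run:
```python
from h import *
c=shot('scene');t=shot('top'); print(get_obs()['eef_pos'])
for th in('scoop','scoop_grip','pan_top'):
  r=[place_of(n,th) for n in('scene','top')]
  print(th,[[(x['centre'],round(x['confidence'],2)) for x in q[:2]] for q in r])
  if r[0]: print(atz(c,r[0][0]['centre'],.228 if th=='scoop' else .363 if th=='scoop_grip' else .105))
  if all(r): print(tri(c,r[0][0]['centre'],t,r[1][0]['centre']))
for n,cc in(('scene',c),('top',t)):
  for x in outline_of(n,'scoop')[:1]:
    ys,xs=np.nonzero(x['pixels']);print(n,x['confidence'],xs.min(),xs.max(),ys.min(),ys.max())
```

```text
[0.64758768 0.0396741  0.34856969]
scoop [[([268.1, 191.2], 0.93)], []]
[0.63779476 0.03477016 0.228     ]
scoop_grip [[([271.4, 155.9], 0.81), ([170.9, 183.8], 0.32)], []]
[0.64229468 0.04280396 0.363     ]
pan_top [[([270.1, 219.4], 0.73)], [([163.4, 221.9], 0.49)]]
[0.63137696 0.04064715 0.105     ]
(array([0.52264438, 0.13496447, 0.05105241]), np.float64(0.24344388167360895))
scene 0.61 260 278 152 199
```

Emit:
carry_out:
  rows: "-1 -1 -30 0;0 0 -40 0;0 0 -30 0;0 0 -18 0;0 0 -6 0;0 0 -3 0;0 0 -3 0;0 0 -2 0;0 0 0 0;0 0 0 0"

```text
t: 21.45
eef_pos: [0.6472, 0.038, 0.2167]
tool_rot: [-0.0, 0.999, 0.043, 0.0]
contact_force: [-0.1, -0.6, 1.2]
gripper_width: 0.22
grasp_force: 49.1
```

Run:
```python
from h import *
c=shot('scene'); o=get_obs();print(o['eef_pos'],o['contact_force'])
for th,z in(('scoop',.1),('scoop_grip',.235),('pan_top',.1)):
  print(th,[(x['centre'],atz(c,x['centre'],z).round(3)) for x in place_of('scene',th)[:1]])
x=outline_of('scene','scoop')[0]; ys,xs=np.nonzero(x['pixels']);print(x['confidence'],xs.min(),xs.max(),ys.min(),ys.max())
print('exp',proj(c,[.6465,.0385,.1]),proj(c,[.6465,.0385,.25]))
x=outline_of('scene','pan_top')[0]; ys,xs=np.nonzero(x['pixels']);print(x['confidence'],xs.min(),xs.max(),ys.min(),ys.max())
```

```text
[0.64714462 0.03805265 0.21666883] [-0.6176974  -0.19312705  0.4141507 ]
scoop [([264.3, 222.8], array([0.644, 0.027, 0.1  ]))]
scoop_grip [([266.5, 195.8], array([0.662, 0.037, 0.235]))]
pan_top [([266.0, 218.5], array([0.627, 0.027, 0.1  ]))]
0.55 259 276 188 231
exp [267.93778007 224.1890375 ] [268.66183495 188.05307576]
0.9 248 287 210 240
```

Emit:
carry_out:
  rows: "0 0 0 0;0 0 0 0;0 0 0 0;0 0 0 0;0 0 0 0"
  claw: 45

```text
t: 22.38
eef_pos: [0.6469, 0.0379, 0.2163]
tool_rot: [0.0, 0.999, 0.043, -0.0]
contact_force: [-0.1, 0.4, -0.4]
gripper_width: 0.528
grasp_force: 0.0
```

Emit:
carry_out:
  rows: "0 0 10 0;0 0 20 0;0 0 40 0;0 0 30 0;-30 -6 0 0;-50 -10 0 0;-50 -10 0 0;-30 -10 0 0;-20 -40 0 0;0 0 0 0"

```text
t: 23.62
eef_pos: [0.4657, -0.0411, 0.3173]
tool_rot: [0.001, 0.999, 0.041, 0.001]
contact_force: [-0.2, -0.2, 0.4]
gripper_width: 0.525
grasp_force: 0.0
```

Run:
```python
from h import *
c=shot('scene');t=shot('top'); o=get_obs();print(o['eef_pos'],o['t'])
for n in('scene','top'):
 for th in('scoop','pan_top','bezel_zero','pointer_tip','dial_centre'):
  print(n,th,[(x['centre'],round(x['confidence'],2)) for x in place_of(n,th)[:2]])
 for x in outline_of(n,'scoop')[:1]:ys,xs=np.nonzero(x['pixels']);print(x['confidence'],xs.min(),xs.max(),ys.min(),ys.max())
a=cv2.resize(c['img'][180:250,225:309],(400,333),interpolation=cv2.INTER_CUBIC);b=cv2.resize(t['img'][140:224,200:284],(400,400),interpolation=cv2.INTER_CUBIC)
o=np.zeros((400,800,3),np.uint8);o[:333,:400]=a;o[:,400:]=b;cv2.imwrite('pics/p5.png',o)
```

```text
[ 0.46714653 -0.03803267  0.31717914] 23.725
scene scoop [([264.6, 224.9], 0.69), ([347.4, 210.4], 0.55)]
scene pan_top [([271.5, 206.0], 0.65), ([269.1, 221.7], 0.61)]
scene bezel_zero [([269.6, 202.6], 0.48)]
scene pointer_tip []
scene dial_centre [([272.2, 205.7], 0.68), ([235.0, 169.1], 0.32)]
0.87 259 276 196 229
top scoop [([235.4, 159.7], 0.64)]
top pan_top [([231.7, 159.4], 0.87), ([241.2, 195.8], 0.25)]
top bezel_zero [([240.3, 197.6], 0.76), ([297.9, 258.8], 0.42)]
top pointer_tip [([227.8, 156.6], 0.33)]
top dial_centre [([240.0, 199.0], 0.79), ([355.4, 213.0], 0.34)]
0.49 224 241 147 167
```

View pics/p5.png

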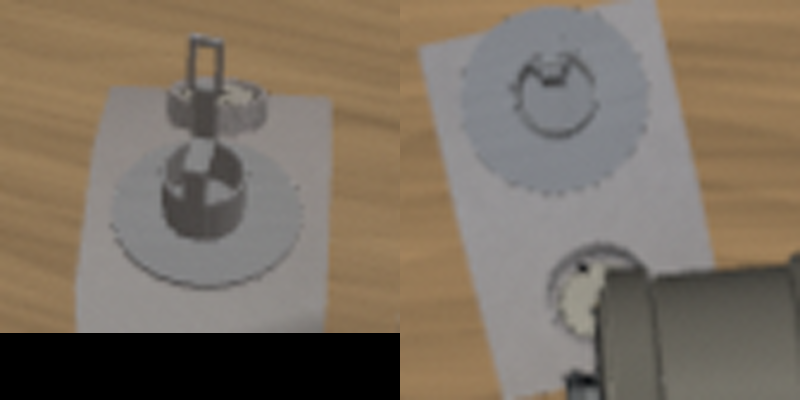

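Emit:
carry_out:
  rows: "0 -40 0 0.8;0 -55 0 1;0 -55 0 1;0 -55 0 1;0 -55 0 1;0 -30 0 1;0 0 0 1;0 0 0 0"
  claw: 85

```text
t: 25.32
eef_pos: [0.4672, -0.327, 0.3161]
tool_rot: [-0.0, 0.995, 0.103, -0.0]
contact_force: [-0.2, -0.0, -0.7]
gripper_width: 0.992
grasp_force: 0.0
```

```bash
cat >> h.py <<'E'
yw=np.radians(11.9); R=np.array([[np.cos(yw),-np.sin(yw),0],[np.sin(yw),np.cos(yw),0],[0,0,1]])
PAN=np.array([.6465,.0385,0]); DC=PAN-.117*R[:,0]; DC[2]=.052
N=R@[-.5,0,3**.5/2]; UP=R@[3**.5/2,0,.5]; RT=-R[:,1]
def face(c,h,half=.036,px=.00025):
    a=np.arange(-half,half,px); o=np.array([[proj(c,DC+N*h+u*UP+r*RT) for r in a] for u in -a]).astype(np.float32)
    return cv2.remap(c['img'],o[...,0],o[...,1],cv2.INTER_CUBIC)
E
python3 - <<'E'
from h import *
t=shot('top'); print(get_obs()['eef_pos'],get_obs()['tool_rot'])
f=face(t,.02);g=face(t,.012)
np.save('f.npy',f); cv2.imwrite('pics/f1.png',np.hstack([cv2.resize(f,(400,400)),cv2.resize(g,(400,400))]))
gr=f.mean(2)
n=len(gr); yy,xx=np.mgrid[:n,:n]; u=(n/2-yy)*.25; r=(xx-n/2)*.25
rad=np.hypot(u,r)
for th in range(-180,180,8):
    v=[gr[int(n/2-rr*4*np.cos(np.radians(th))),int(n/2+rr*4*np.sin(np.radians(th)))] for rr in (8,12,15,18,21,24,26,28,30)]
    print(th,np.round(v).astype(int))
E
```

```text
[ 0.46729151 -0.32660356  0.31624932] [-3.69492405e-04  9.94637498e-01  1.03421994e-01  5.10604715e-05]
-180 [144 144 143 138 124 119 122 125 130]
-172 [143 144 142 140 128 120 122 127 132]
-164 [142 144 143 142 132 120 119 126 132]
-156 [141 145 144 145 133 115 116 127 134]
-148 [137 145 144 142 125 114 120 126 134]
-140 [129 144 146 140 126 114 115 122 132]
-132 [121 143 147 146 143 121 116 124 136]
-124 [112 142 147 148 143 115 111 124 136]
-116 [110 143 147 145 135 107 106 120 134]
-108 [111 143 147 147 143 124 115 124 133]
-100 [117 144 146 146 140 120 111 118 119]
-92 [121 145 145 145 139 112 102 110 123]
-84 [128 145 145 146 142 116 104 116 135]
-76 [132 145 145 145 143 131 122 123 126]
-68 [135 144 143 145 143 130 114 114 124]
-60 [139 143 142 143 143 126 114 114 122]
-52 [142 143 142 142 145 136 125 120 117]
-44 [142 143 143 142 142 136 129 127 131]
-36 [140 142 143 142 143 141 133 132 134]
-28 [140 142 142 143 142 140 131 124 123]
-20 [140 142 141 143 144 132 117  99 104]
-12 [140 142 141 141 134 116  77  32  45]
-4 [137 142 141 141 142 131 115 108 109]
4 [134 142 140 141 1
[... 190 characters left out ...]
2 112 110 114 108  94  93 108 123]
52 [121 121 122 130 128 120 114 126 131]
60 [130 136 136 142 142 137 133 132 128]
68 [138 140 139 139 140 136 122 109 111]
76 [141 141 140 139 140 136 125 114 118]
84 [142 141 141 141 140 137 129 124 125]
92 [142 141 140 141 138 122 110 108 119]
100 [141 141 140 140 138 126 119 120 128]
108 [141 141 139 141 133 118 121 128 128]
116 [140 140 141 140 127 122 124 127 131]
124 [140 140 142 143 138 131 130 132 134]
132 [141 142 143 143 132 120 123 128 129]
140 [142 143 144 144 129 121 122 125 125]
148 [142 143 144 142 127 121 127 128 128]
156 [143 143 143 142 128 121 128 132 133]
164 [144 143 144 141 134 125 126 131 133]
172 [144 144 144 136 120 118 126 129 130]
```

View pics/f1.png

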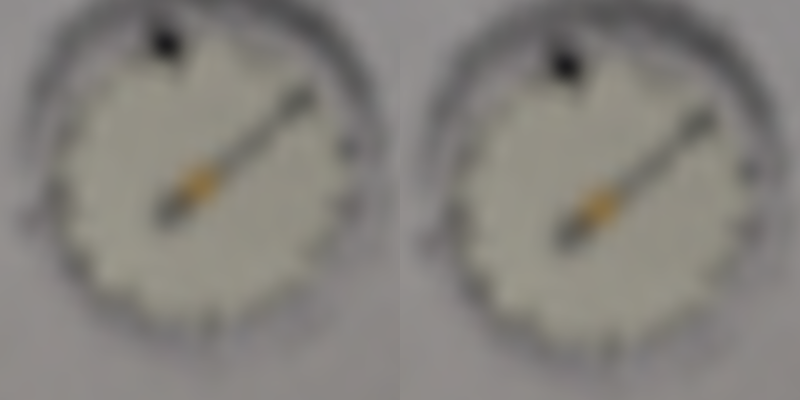

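Emit:
carry_out:
  rows: "5 30 0 1.3;9 55 0 2;9 55 0 2;9 55 0 2;9 55 0 2;9 50 0 2;6 30 0 1.7;0 10 -20 0;0 0 -40 0;0 0 -40 0"

```text
t: 26.62
eef_pos: [0.5228, 0.0124, 0.2156]
tool_rot: [0.0, 0.977, 0.215, 0.0]
contact_force: [0.7, -0.5, -0.1]
gripper_width: 0.991
grasp_force: 0.0
```

Emit:
carry_out:
  rows: "0 0 -40 0;0 0 -40 0;0 0 -30 0;0 0 -15 0;0 0 0 0;0 0 0 0"

```text
t: 27.38
eef_pos: [0.5238, 0.0122, 0.0925]
tool_rot: [0.0, 0.977, 0.215, 0.001]
contact_force: [0.3, -0.2, -0.2]
gripper_width: 0.992
grasp_force: 0.0
```

Emit:
carry_out:
  rows: "0 0 -20 0;0 0 -12 0;0 0 -5 0;0 0 -3 0;0 0 0 0;0 0 0 0"

```text
t: 28.12
eef_pos: [0.5232, 0.012, 0.0516]
tool_rot: [0.0, 0.977, 0.215, 0.0]
contact_force: [-0.5, -0.0, 0.7]
gripper_width: 0.992
grasp_force: 0.0
```

Emit:
carry_out:
  rows: "0 0 0 0;0 0 0 0;0 0 0 0;0 0 0 0;0 0 0 0"
  claw: 55
  force: 60

```text
t: 28.75
eef_pos: [0.5232, 0.0119, 0.0525]
tool_rot: [0.0, 0.977, 0.214, 0.0]
contact_force: [-3.2, -1.3, 12.2]
gripper_width: 0.725
grasp_force: 62.3
```

Emit:
carry_out:
  rows: "0 0 0.5 -2;0 0 0 -3;0 0 0 -3;0 0 0 -3;0 0 0 -3;0 0 0 0"

```text
t: 29.5
eef_pos: [0.523, 0.0134, 0.0524]
tool_rot: [-0.0, 0.995, 0.096, 0.0]
contact_force: [-1.3, -0.7, 4.8]
gripper_width: 0.721
grasp_force: 67.3
```

Run:
```python
from h import *
o=get_obs();print(o['torque'],o['contact_force'],o['tool_rot'],o['eef_pos'])
```

```text
[2.37106008 0.7711814  1.33315707] [-1.34024958 -0.74373586  4.78870281] [-4.83704488e-04  9.95413691e-01  9.56618626e-02  3.97670776e-04] [0.52304221 0.01339583 0.05239979]
```

Emit:
carry_out:
  rows: "0 0 0 -3;0 0 0 -3;0 0 0 -3;0 0 0 -3;0 0 0 0"

```text
t: 30.12
eef_pos: [0.5239, 0.014, 0.0519]
tool_rot: [-0.001, 1.0, -0.009, 0.001]
contact_force: [2.4, 3.5, -5.4]
gripper_width: 0.719
grasp_force: 75.9
```

Emit:
carry_out:
  rows: "0 0 0 0;0 0 0 0;0 0 0 0;0 0 0 0"
  claw: 85

```text
t: 30.62
eef_pos: [0.5228, 0.0115, 0.0519]
tool_rot: [0.0, 1.0, -0.011, -0.0]
contact_force: [-0.5, -0.4, -1.1]
gripper_width: 0.997
grasp_force: 0.0
```

Emit:
carry_out:
  rows: "0 0 20 5;-10 0 20 5;-40 -20 20 5;-40 -50 10 5;0 -60 0 5;0 -60 0 0;0 0 0 0;0 0 0 0"

```text
t: 31.62
eef_pos: [0.4341, -0.176, 0.1214]
tool_rot: [-0.0, 0.979, 0.206, -0.0]
contact_force: [1.3, 0.7, -0.2]
gripper_width: 0.996
grasp_force: 0.0
```

```bash
cat >> h.py <<'E'
def angles(c):
    # refined axis: hub seen 2.9 mm up, 0.5 mm right of DC on the h=.02 plane
    f=face(c,.02); n=len(f); gr=cv2.GaussianBlur(f.mean(2).astype(np.float32),(0,0),3)
    C=DC+N*.02
    H=f.astype(int); org=(H[...,2]-H[...,0]); yy,xx=np.mgrid[:n,:n]; u=(n/2-yy)*.25; r=(xx-n/2)*.25
    m=(org>30)&(np.hypot(u-2.9,r-.5)<6); hub=(u[m].mean(),r[m].mean()) if m.sum()>20 else (2.9,.5)
    if np.hypot(hub[0]-2.9,hub[1]-.5)>2: print('hub?',hub)
    th=np.radians(np.arange(-180,180,.5))
    def prof(rr): return np.mean([cv2.remap(gr,(n/2+(hub[1]+a*np.sin(th))*4).astype(np.float32)[None],(n/2-(hub[0]+a*np.cos(th))*4).astype(np.float32)[None],cv2.INTER_LINEAR)[0] for a in rr],0)
    out=[]
    for rr in (np.arange(24.5,28,.5),np.arange(8,22,1)):
        p=prof(rr); i=p.argmin(); w=[(i+k)%720 for k in range(-24,25)]; d=np.clip(p[w].max()*.5+p[i]*.5-p[w],0,None)
        out.append((round(float(-180+.5*i+.5*(d*np.arange(-24,25)).sum()/d.sum()),1),round(float(p[i])),round(float(np.median(p)))))
    return hub,m.sum(),out
E
python3 - <<'E'
from h import *
t=shot('top'); print(angles(t)); o=get_obs();print(o['eef_pos'],o['tool_rot'],o['t'])
t['img']=cv2.imread('pics/top0.png');print('start',angles(t))
E
```

```text
((np.float64(2.772784019975031), np.float64(-0.1388888888888889)), np.int64(801), [(6.5, 54, 126), (51.3, 118, 145)])
[ 0.43430638 -0.17518346  0.121375  ] [-2.81829480e-04  9.78420920e-01  2.06621438e-01 -6.55161522e-05] 31.675
start ((np.float64(2.8077176781002637), np.float64(-0.13522427440633245)), np.int64(758), [(-13.4, 43, 122), (54.1, 105, 142)])
```

Emit:
carry_out:
  rows: "0 60 0 1;0 60 0 1;40 48 0 0.6;40 20 -5 0;9 0 -20 0;0 0 -25 0;0 0 -15 0;0 0 -4 0;0 0 0 0"

```text
t: 32.8
eef_pos: [0.5233, 0.0121, 0.0528]
tool_rot: [-0.0, 0.974, 0.228, 0.0]
contact_force: [-0.0, 1.2, -0.1]
gripper_width: 0.994
grasp_force: 0.0
```

Emit:
carry_out:
  rows: "0 0 0 0;0 0 0 0;0 0 0 0;0 0 0 0"
  claw: 55
  force: 70

```text
t: 33.3
eef_pos: [0.5237, 0.0121, 0.0543]
tool_rot: [0.0, 0.974, 0.228, 0.001]
contact_force: [-5.1, 0.5, 14.9]
gripper_width: 0.722
grasp_force: 72.0
```

Emit:
carry_out:
  rows: "0 0 0 -2;0 0 0 -3;0 0 0 -4;0 0 0 -4;0 0 0 -4;0 0 0 -4;0 0 0 -4;0 0 0 -4;0 0 0 0"

```text
t: 34.42
eef_pos: [0.5253, 0.0136, 0.0533]
tool_rot: [-0.001, 1.0, -0.022, 0.002]
contact_force: [3.0, 3.7, -4.7]
gripper_width: 0.71
grasp_force: 91.7
```

Emit:
carry_out:
  rows: "0 0 0 0;0 0 0 0;0 0 0 0;0 0 0 0;0 0 0 6;0 0 0 9;0 0 0 9;0 0 0 5;0 0 0 0"
  claw: 85

```text
t: 35.55
eef_pos: [0.5233, 0.0115, 0.0525]
tool_rot: [-0.0, 0.974, 0.228, -0.0]
contact_force: [-0.6, 0.4, 1.2]
gripper_width: 0.995
grasp_force: 0.0
```

Emit:
carry_out:
  rows: "0 0 0 0;0 0 0 0;0 0 0 0;0 0 0 0"
  claw: 55

```text
t: 36.05
eef_pos: [0.5233, 0.0119, 0.0536]
tool_rot: [0.0, 0.974, 0.228, -0.0]
contact_force: [-4.2, 0.6, 12.4]
gripper_width: 0.718
grasp_force: 72.4
```

Emit:
carry_out:
  rows: "0 0 0 -2;0 0 0 -4;0 0 0 -4;0 0 0 -4;0 0 0 -4;0 0 0 -4;0 0 0 -2;0 0 0 0"

```text
t: 37.05
eef_pos: [0.5248, 0.014, 0.0524]
tool_rot: [-0.001, 1.0, 0.022, 0.002]
contact_force: [4.4, 2.6, -8.5]
gripper_width: 0.716
grasp_force: 89.7
```

Emit:
carry_out:
  rows: "0 0 0 0;0 0 0 0;0 0 0 0;0 0 0 0;0 0 20 4;-10 0 25 4;-40 -20 25 4;-40 -50 0 0;0 -60 0 0;0 -60 0 0"
  claw: 85

```text
t: 38.3
eef_pos: [0.4339, -0.1787, 0.1231]
tool_rot: [0.0, 0.992, 0.126, 0.001]
contact_force: [1.5, 0.4, 0.1]
gripper_width: 0.99
grasp_force: 0.0
```

Run:
```python
from h import *
t=shot('top');t=shot('top'); print(angles(t)); o=get_obs();print(o['eef_pos'],o['tool_rot'],o['t'])
# calibrate: independent pixel estimate on upsampled raw
f=face(t,.02); g=f.mean(2); n=len(g); yy,xx=np.mgrid[:n,:n]; u=(n/2-yy)*.25; r=(xx-n/2)*.25
rad=np.hypot(u-2.8,r); m=(rad<21)&(g<125); w=np.where(m,145-g,0)
mu=np.array([(w*u).sum(),(w*r).sum()])/w.sum(); D=np.stack([u-mu[0],r-mu[1]],-1); Cv=np.einsum('ij,ijk,ijl->kl',w,D,D); v=np.linalg.eigh(Cv)[1][:,1]; print('pointer axis',mu,np.degrees(np.arctan2(v[1],v[0])),m.sum())
m=(rad>22)&(rad<31)&(g<75); w=np.where(m,90-g,0); print('tri',(w*u).sum()/w.sum(),(w*r).sum()/w.sum(),m.sum())
```

```text
((np.float64(2.8007761966364813), np.float64(-0.19760672703751617)), np.int64(773), [(42.1, 59, 126), (50.2, 116, 145)])
[ 0.43328762 -0.18410706  0.12286668] [1.58758812e-03 9.92770652e-01 1.20016122e-01 2.05868876e-04] 38.4
pointer axis [4.39521639 2.12197643] 49.18257758933713 2214
tri 21.956236884181077 17.56158189267513 509
```

Emit:
carry_out:
  rows: "0 60 0 1.7;0 60 0 1;40 50 0 1;40 20 0 0;10 4 -25 0;0 0 -25 0;0 0 -16 0;0 0 -4 0;0 0 0 0"

```text
t: 39.52
eef_pos: [0.5234, 0.0157, 0.0528]
tool_rot: [0.0, 0.988, 0.157, 0.0]
contact_force: [0.1, -0.2, 0.2]
gripper_width: 0.994
grasp_force: 0.0
```

Emit:
carry_out:
  rows: "0 0 0 0;0 0 0 0;0 0 0 0;0 0 0 0"
  claw: 55

```text
t: 40.02
eef_pos: [0.5245, 0.0129, 0.0546]
tool_rot: [0.002, 0.988, 0.156, 0.001]
contact_force: [-3.0, -7.2, 14.5]
gripper_width: 0.72
grasp_force: 72.6
```

Emit:
carry_out:
  rows: "0 0 0 -2;0 0 0 -3;0 0 0 -3;0 0 0 -3;0 0 0 0"

```text
t: 40.65
eef_pos: [0.5254, 0.014, 0.054]
tool_rot: [0.001, 0.998, 0.062, 0.002]
contact_force: [1.3, -7.5, 4.3]
gripper_width: 0.716
grasp_force: 84.7
```

Emit:
carry_out:
  rows: "0 0 0 0;0 0 0 0;0 0 0 0;0 0 0 0;0 0 20 0;-10 0 25 0;-40 -20 25 0;-40 -50 0 0;0 -60 0 0;0 -60 0 0"
  claw: 85

```text
t: 41.9
eef_pos: [0.434, -0.1744, 0.123]
tool_rot: [0.0, 0.998, 0.062, 0.001]
contact_force: [0.4, 0.5, 1.0]
gripper_width: 0.994
grasp_force: 0.0
```

```bash
cat > m.py <<'E'
from h import *
t=shot('top');t=shot('top'); np.save('t.npy',t['img']); print(angles(t)); o=get_obs();print(o['eef_pos'],o['tool_rot'],o['t'])
f=face(t,.02); g=f.mean(2); n=len(g); yy,xx=np.mgrid[:n,:n]; u=(n/2-yy)*.25; r=(xx-n/2)*.25
rad=np.hypot(u-2.8,r)
m=(rad>22)&(rad<31)&(g<75); w=np.where(m,90-g,0); a,b=(w*u).sum()/w.sum()-2.8,(w*r).sum()/w.sum()+.1; print('tri',a,b,np.degrees(np.arctan2(b,a)),np.hypot(a,b))
m=(rad<20)&(g<125); w=np.where(m,145-g,0)
mu=np.array([(w*u).sum(),(w*r).sum()])/w.sum(); D=np.stack([u-mu[0],r-mu[1]],-1); v=np.linalg.eigh(np.einsum('ij,ijk,ijl->kl',w,D,D))[1][:,1]; print('ptr',mu,np.degrees(np.arctan2(v[1],v[0])))
E
python3 m.py
```

```text
((np.float64(2.810344827586207), np.float64(-0.15964240102171137)), np.int64(783), [(50.7, 55, 126), (51.3, 119, 145)])
[ 0.43343336 -0.17982166  0.12281883] [1.47981474e-03 9.98381876e-01 5.68447207e-02 3.44230639e-04] 42.0
tri 16.84905508181609 20.897290722388675 51.12148269975295 26.843759362021267
ptr [3.26520433 0.9652308 ] 50.094822086060574
```

Run:
```python
from h import *
from scipy.optimize import least_squares
t=shot('top'); 
def tri_(img,skip=None):
    t['img']=img; g=face(t,.02).mean(2); n=len(g); yy,xx=np.mgrid[:n,:n]; u=(n/2-yy)*.25; r=(xx-n/2)*.25; rad=np.hypot(u-2.8,r)
    m=(rad>22)&(rad<31)&(g<75); w=np.where(m,90-g,0); return np.array([(w*u).sum(),(w*r).sum()])/w.sum()
P=np.array([tri_(cv2.imread('pics/top0.png')),[21.96,17.56],tri_(np.load('t.npy'))]); print(P)
for RR in(25.5,26,26.5):
    s=least_squares(lambda c:np.hypot(*(P-c).T)-RR,[2.8,0]); d=P-s.x; print(RR,s.x,s.fun,np.degrees(np.arctan2(d[:,1],d[:,0])))
# drum rim top in the picture: tip of pointer darkest end
g=face(t,.02).mean(2); n=len(g)
```

```text
[[28.36859686 -6.28189941]
 [21.96       17.56      ]
 [19.64905508 20.79729072]]
25.5 [3.68589752 0.40145622] [ 0.07152496 -0.43292107  0.40004758] [-15.15073294  43.19669978  51.95086672]
26 [3.12858891 0.23344347] [ 0.06736838 -0.4103223   0.37797597] [-14.47410889  42.6167885   51.22249993]
26.5 [2.57491661 0.0664566 ] [ 0.06342532 -0.38859408  0.35691137] [-13.82685481  42.06381774  50.52476224]
```

Run:
```python
from h import *
c=shot('scene')
for th in('scoop','egg_cup'):
    x=outline_of('scene',th)[0];ys,xs=np.nonzero(x['pixels']);print(th,x['confidence'],xs.min(),xs.max(),ys.min(),ys.max())
print(hand_in())
```

```text
scoop 0.9 259 276 187 230
egg_cup 0.54 163 177 164 187
the job is handed in; nothing more can be done
None
```

The job is handed in: the egg cup stands on the cork coaster, the scoop stands upright in the middle of the pan, and the zero triangle (about 51°) sits within about 1° of the pointer tip (about 50–51°) in the last camera measurement.

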